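Unsnap and push open the filter cover

TASK

Open the small filter unit on the bench just by pressing and pushing with the fingertips: press its snap tab down until it is fully in (it stays in), then push the released cover along its guides by its raised step until it is completely off its seat over the filter well and lies flat on the unit's parking shelf. Do not lift, tip or carry the cover, and leave the bottles, glassware and other things round the unit where they are.

Things in the scene. Friction and masses are not known exactly. Their poses are not given: they have to be found in the camera images.
- filter_unit: Grey box fixed to the bench, about 262 x 96 mm, its flat top 50 mm above the bench, with a round paper filter in a well under the cover. Origin: on the bench under the middle of the unit. Its x axis is the direction in which the cover slides off (roughly to the robot's left), y points to the snap tab's side (roughly towards the robot), z up.
- seat (a point): Middle of the cover's seat over the filter well, 50 mm above the bench, at unit x = -66.5 mm. The seat spans unit x -122 to -25 mm, between two rails with lips over the cover's edges; the lips' tops are 60 mm above the bench and they leave 70 mm open between them.
- shelf (a point): Middle of the parking shelf, level with the seat (50 mm above the bench), at unit x = +50 mm. It spans unit x -25 to +125 mm, ends at a 9 mm high stop at x = +125 mm and has 5 mm high kerbs along both sides.
- snap_tab (a joint): Travel of the snap tab in m: 0 = out (it blocks the cover), 0.007 = fully in; the cover is free from about 0.0055. It moves straight down against about 3 N of friction and stays where it is left.
- tab_pad (a point): Centre of the top of the tab's black pad, 24 x 26 mm, beside the seat's end at unit x = -13.5 mm, y = +72 mm. 69 mm above the bench when out, 62 mm when fully in, so it always stands proud of what is round it.
- cover: Loose white cover plate, 90 mm long (x) x 76 mm wide (y) x 5 mm thick, about 0.2 kg, axes along the unit's. Origin: centre of its underside; seated at unit x = -66.5 mm, y = 0, 50 mm above the bench. It slides to unit +x only, once the tab is in; off its seat when its origin is past unit x = +30 mm, against the shelf's stop at +80 mm.
- push_face (a point): Middle of the upright push face of the raised step on the cover, at the cover's x = 0, 14 mm above its underside. The face is 50 mm wide (y) and looks to the cover's -x; step top 20 mm, flat plate top 5 mm above the underside; its other side slopes down. Behind the face (its -x side) lie 45 mm of flat plate. Push it towards unit +x.
- vial_1: Small vial, 23 mm across, 52 mm high, in front of the unit near its tab side. Bystander; origin at the centre of its underside.
- petri_1: Petri dish, 57 mm across, 15 mm high, in front of the parking shelf. Bystander; origin at the centre of its underside.
- reagent_1: Screw-cap bottle, 56 mm across, 106 mm high, behind the unit. Bystander; origin at the centre of its underside.
- bench_timer: Bench timer lying flat, 50 x 76 x 24 mm, behind the parking shelf. Bystander; origin at the centre of its underside.
- beaker_100: Glass beaker, 53 mm across, 69 mm high, to the left. Bystander; origin at the centre of its underside.
- tip_box: Pipette-tip box, 74 x 117 x 62 mm, to the right. Bystander; origin at the centre of its underside.
- marker_1: Marker pen lying on the bench, 17 x 135 x 16 mm, far right. Bystander; origin at the centre of its underside.
Things that resemble listed ones, but are neither listed nor needed, are in the scene too. Several things have the shape of the cover; the one meant has the colours described above.

How it is judged:
By the outcome, as a careful person would: the job done as asked, in the order asked, and still so for the second after the job is handed in, with the robot touching nothing.
It also fails if it takes over 42 s, if anything falls off the work surface, if the arm or the gripper's body presses on something with over 40 N, if the wrist force passes 120 N, or if a joint passes its speed limit or range.

ROBOT

A 7-joint arm with a two-finger parallel gripper is mounted at the origin on a cart in front of the work surface, level with it; the furniture and walls round the work are solid. World frame = base frame: x ahead of the robot, y to its left, z up, the work surface at z = 0. Lengths are in m, angles in rad, forces in N, time in s.
With the tool pointing down it reaches from about 0.425 to 0.925 m from the base axis. Payload 6.8 kg.
Tool frame: the origin (TCP) lies on the mounting face of the last link; the fingertips stand 182 mm ahead of it and the grasp point (between the pads) lies 163 mm ahead of it; y points along the fingers, z is the direction in which the jaws open and shut, and the axes are right-handed (so a half turn about y gives the same grasp; the last joint's range is limited). The gripper opens to 88 mm and grips with 3 to 60 N. Pads are 20 mm wide; open, the fingers measure 115 mm over their backs; the gripper's body (75 mm by 178 mm) begins 61 mm behind the grasp point.
Start: joints at [-1.29, 0.477, 0.022, 1.555, -0.011, 1.109, -0.083], TCP at [0.256, 0.625, 0.405] pointing down, gripper open.
Joint ranges: [-2.96, 2.96], [-0.34, 2.1], [-1.41, 1.46], [0.24, 2.44], [-1.37, 4.51], [0.17, 1.92], [-2.96, 2.96]. Speed limits (rad/s): [2.39, 2.39, 3.14, 3.14, 3.14, 3.14, 3.14].

INTERFACE

Orientations are given as a rotation vector (axis times angle).
In Python, from cell import robot gives the robot as it stands. The module is installed in compiled form; this text tells all that it offers. Calls block until the motion is done:
- robot.move_to(position, orientation): joint-space move of the TCP to a pose.
- robot.move_straight(position, rot=None, max_speed=0.15, guard=None): straight line of the TCP; rot=None keeps the orientation; max_speed is the mean speed in m/s. With guard (N) it stops when the force on the tool has changed by that much, and returns True; else False.
- robot.movej(angles): joint-space move.
- robot.gripper_open() and robot.grasp(): open the fingers fully, or close them until they stop; the grip force is fixed at half the most.
- robot.dwell(seconds).
- robot.inverse_kinematics(position, orientation): joint angles nearest the present ones, or None.
- robot.get_obs(): the state.
- robot.camera(name): name is "side" or "top" or "wrist"; returns the picture (400x640x3 uint8, blue, green, red); there is no depth.
- robot.calibration(name): a dict with "fx", "fy", "cx", "cy" (pixels), "k1" (the pictures are not rectified: a ray, as slopes to the right and down, at radius r is drawn at 1 + k1 r^2 times it, then the intrinsics apply), "eye" and "orientation" of the camera in the world. Camera axes: x right, y down, z forward; pixel columns grow to the right and rows downward; lengths in m; the calibration is good to about 2 mm. A picture is of the moment at which its call begins: read the wrist's pose just before it. calibration takes no time and is no camera call; for the wrist camera it gives the pose at the moment of the call.
A pose or a line that the arm cannot do raises robot.MotionError and nothing moves.
- robot.sign_off(): hands the job in, once; it reports no verdict.
The state is a dict: "time_s": time; "joints": joint angles; "qvel": joint speeds; "effort": joint torques, N m; "eef_pos": TCP position; "eef_rot": TCP orientation; "contact_force": force on the tool from outside, world axes, zero at the start; "torque": the same for the moment, N m; "finger_gap": finger opening in m.
Only numpy, scipy, OpenCV 4.12 (cv2) and the standard library are available. Lean on these libraries where they do the work, as an engineer would, in place of code of your own. Each camera call takes 0.05 s, during which the arm holds its last target. There are 200 camera calls.

## Working session

There is one attempt and no reset: what is moved stays moved. The work goes in short steps, each a Python script; the robot and the scene stay as the last script left them, time stands still between calls to the robot, and variables do not carry over. Pictures are saved under pics/ and viewed, about 8 in all and at most 12, crops included, and the job is handed in when it is done.

```bash
mkdir -p pics; cat > h.py <<'E'
import numpy as np, cv2
from scipy.spatial.transform import Rotation as R
from cell import robot
def ray(c,u,v):
    d=np.array([(u-c["cx"])/c["fx"],(v-c["cy"])/c["fy"]]); s=d.copy()
    for _ in range(20): s=d/(1+c["k1"]*(s@s))
    o=np.array(c["orientation"],float)
    M=R.from_rotvec(o).as_matrix() if o.size==3 else o.reshape(3,3)
    return np.array(c["eye"]),M@np.array([*s,1])
def at(c,u,v,z):
    e,d=ray(c,u,v); return e+d*(z-e[2])/d[2]
E
python3 - <<'E'
from h import *
for n in("top","side"):
    im=robot.camera(n); cv2.imwrite(f"pics/{n}0.png",im); print(n,robot.calibration(n))
o=robot.get_obs(); print(o["time_s"],o["eef_pos"],o["eef_rot"],o["finger_gap"])
E
```

```text
top {'fx': 385.56417504117735, 'fy': 385.56417504117735, 'cx': 325.8851917187829, 'cy': 198.80312212630784, 'k1': -0.006667713017692408, 'eye': array([ 0.35071322, -0.00186754,  1.28397272]), 'orientation': array([-2.15502097,  2.15398739, -0.15570266])}
side {'fx': 369.26059210540063, 'fy': 369.26059210540063, 'cx': 318.18263140001983, 'cy': 200.39409586931615, 'k1': -0.007090562167579778, 'eye': array([ 0.38297534, -1.16040954,  0.66409403]), 'orientation': array([-2.03753017,  0.12420918, -0.09838819])}
0.1 [0.25579341 0.62440444 0.4037876 ] [-1.55078722  0.30524216 -0.30493494] 0.08753253434269907
```

View pics/top0.png

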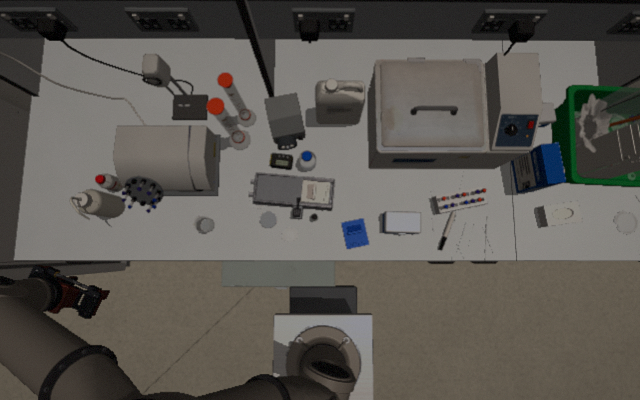

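View pics/side0.png

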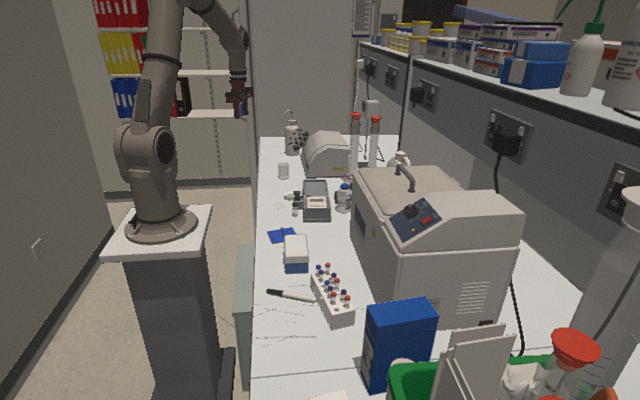

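The top view shows the unit at about (250–335, 174–209). The white cover is on its right end at (318,191) and the black tab at (297,212). The other white block, at (402,222), is the tip box. I'll enlarge the unit to confirm.

```bash
python3 - <<'E'
from h import *
im=cv2.imread("pics/top0.png")[145:225,235:345]
cv2.imwrite("pics/c1.png",cv2.resize(im,None,fx=7,fy=7,interpolation=cv2.INTER_CUBIC))
E
```

```text
(no output)
```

View pics/c1.png

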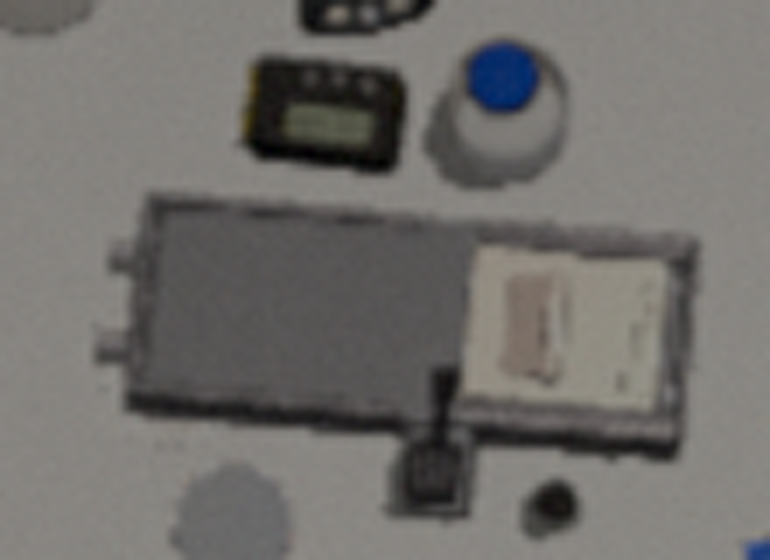

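The crop confirms it: the cover with the step sits seated at the right end, at crop (462–668, 243–412). The push face is near crop (550,325) and the black tab pad near (435,470). Next, convert these to world positions.

```bash
python3 - <<'E'
from h import *
c=robot.calibration("top")
P=lambda x,y,z:at(c,(x+.5)/7+235-.5,(y+.5)/7+145-.5,z)
cv=np.array([P(474,244,.055),P(668,258,.055),P(658,412,.055),P(462,398,.055)])
un=np.array([P(150,197,.055),P(697,236,.06),P(680,440,.06),P(130,402,.055)])
tab=P(435,470,.069); pf=P(550,325,.07)
print("cover",cv.round(4),np.linalg.norm(cv-np.roll(cv,-1,0),axis=1).round(4))
print("unit",un.round(4),np.linalg.norm(un-np.roll(un,-1,0),axis=1).round(4))
d=(un[0]-un[1]+un[3]-un[2])[:2]; yaw=np.arctan2(d[1],d[0]); print("yaw",yaw)
ux=np.array([np.cos(yaw),np.sin(yaw)]);uy=np.array([-ux[1],ux[0]])
for n,p,q in(("unit",un.mean(0),(0,0)),("cover",cv.mean(0),(-.0665,0)),("pf",pf,(-.0665,0)),("tab",tab,(-.0135,.072))):
    print(n,p.round(4),"origin->",(p[:2]-q[0]*ux-q[1]*uy).round(4))
print(R.from_rotvec(robot.get_obs()["eef_rot"]).as_matrix().round(3))
E
```

```text
cover [[ 0.5825  0.0647  0.055 ]
 [ 0.5761 -0.0251  0.055 ]
 [ 0.5043 -0.0204  0.055 ]
 [ 0.5107  0.0696  0.055 ]] [0.09   0.0719 0.0902 0.072 ]
unit [[ 0.6045  0.215   0.055 ]
 [ 0.5855 -0.0383  0.06  ]
 [ 0.4908 -0.0303  0.06  ]
 [ 0.5087  0.2218  0.055 ]] [0.2541 0.095  0.2527 0.096 ]
yaw 1.4979860477923028
unit [0.5474 0.092  0.0575] origin-> [0.5474 0.092 ]
cover [0.5434 0.0222 0.055 ] origin-> [0.5482 0.0885]
pf [0.5423 0.029  0.07  ] origin-> [0.5471 0.0953]
tab [0.476  0.0807 0.069 ] origin-> [0.5488 0.0889]
[[ 0.925 -0.     0.379]
 [-0.379 -0.002  0.925]
 [ 0.    -1.    -0.002]]
```

```bash
cat >> h.py <<'E'
YAW=1.498; O=np.array([.548,.089])
def W(x,y,O=O,yaw=YAW):
    return O+np.array([[np.cos(yaw),-np.sin(yaw)],[np.sin(yaw),np.cos(yaw)]])@[x,y]
def rot(s,yaw=YAW):
    z=s*np.array([-np.sin(yaw),np.cos(yaw),0]); y=np.array([0,0,-1.]); 
    return R.from_matrix(np.stack([np.cross(y,z),y,z],1)).as_rotvec()
E
python3 - <<'E'
from h import *
p=[*W(-.03,.055),.22+.182]
q0=np.array(robot.get_obs()["joints"]); best=None
for s in(1,-1):
    q=robot.inverse_kinematics(p,rot(s)); print(s,None if q is None else np.round(q,2))
    if q is not None and (best is None or abs(q-q0).max()<best[0]): best=(abs(q-q0).max(),s)
s=best[1]; robot.move_to(p,rot(s))
print(s,robot.get_obs()["time_s"]); robot.grasp()
o=robot.get_obs();c=robot.calibration("wrist");im=robot.camera("wrist")
import pickle;pickle.dump(c,open("w1.pkl","wb"))
cv2.imwrite("pics/w1.png",im);print(o["time_s"],o["eef_pos"],o["finger_gap"],c["eye"],c["k1"])
E
```

```text
1 [-0.35  0.18  0.11  1.99 -0.02  0.98  2.84]
-1 [-0.75  0.19  0.57  2.01 -0.13  0.97 -0.19]
-1 2.2833
3.625 [0.49097095 0.06307023 0.40201212] 0.0003736664703549425 [0.49883898 0.14095054 0.38194511] -0.04222945072357624
```

View pics/w1.png

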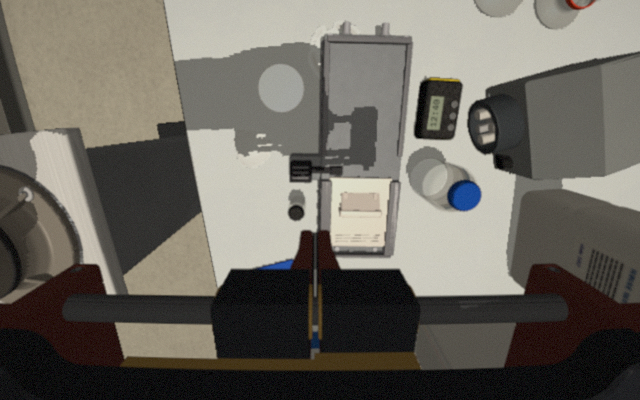

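The wrist view shows the unit at (318–412, 35–255), the tab pad near (301,170), the cover at (330–390, 180–252) and the fingertips near (316,235). I'll enlarge it once.

```bash
python3 - <<'E'
from h import *
im=cv2.imread("pics/w1.png")[145:265,275:415]
cv2.imwrite("pics/c2.png",cv2.resize(im,None,fx=5,fy=5,interpolation=cv2.INTER_CUBIC))
E
```

```text
(no output)
```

View pics/c2.png

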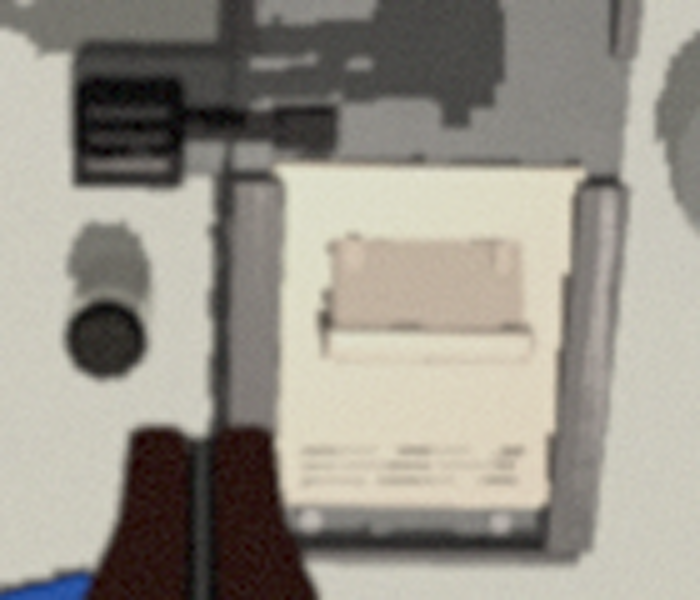

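```bash
python3 - <<'E'
from h import *; import pickle
c=pickle.load(open("w1.pkl","rb"))
P=lambda x,y,z:at(c,(x+.5)/5+275-.5,(y+.5)/5+145-.5,z)
ux=W(1,0)-O;uy=W(0,1)-O
def sh(n,x,y,z):
    p=P(x,y,z)[:2]; print(n,p.round(4),"unit",((p-O)@ux).round(4),((p-O)@uy).round(4))
for a in [("padTL",78,80,.069),("padBR",182,178,.069),("pad_c",130,129,.069),("covTL",277,167,.055),("covTR",583,170,.055),("covBL",285,505,.055),("covBR",548,508,.055),("faceL",323,357,.07),("faceR",535,360,.07),("tip",201,428,.22)]: sh(*a)
E
```

```text
padTL [0.4678 0.0987] unit 0.0038 0.0806
padBR [0.4895 0.0745] unit -0.0187 0.0573
pad_c [0.4786 0.0867] unit -0.0073 0.0691
covTL [0.512  0.0725] unit -0.019 0.0347
covTR [0.5853 0.0665] unit -0.0197 -0.0389
covBL [ 0.5089 -0.0161] unit -0.1076 0.0313
covBR [ 0.5767 -0.022 ] unit -0.1086 -0.0367
faceL [0.5196 0.029 ] unit -0.0619 0.0239
faceR [0.5701 0.0245] unit -0.0627 -0.0267
tip [0.4939 0.0745] unit -0.0184 0.0529
```

```bash
python3 - <<'E'
from h import *
x=W(-.0105,.0715); r=rot(-1)
robot.move_to([*x,.085+.182],r)
def st(n):
    o=robot.get_obs(); print(n,round(o["time_s"],2),np.round(o["eef_pos"]-[0,0,.182],4),np.round(o["contact_force"],1))
st("above")
print(robot.move_straight([*x,.066+.182],max_speed=.04)); st("mid")
print(robot.move_straight([*x,.057+.182],max_speed=.02,guard=20)); st("down")
robot.move_straight([*x,.11+.182]); st("up")
b=W(-.0965,0); robot.move_straight([*b,.11+.182]); st("behind")
o=robot.get_obs();c=robot.calibration("wrist");im=robot.camera("wrist")
import pickle;pickle.dump(c,open("w2.pkl","wb"));cv2.imwrite("pics/w2.png",im)
E
```

```text
above 4.28 [0.4766 0.0836 0.0857] [-0.2  1.   0.2]
False
mid 4.91 [0.4757 0.0836 0.0658] [0.7 0.6 0.6]
True
down 5.24 [0.4758 0.0834 0.0621] [-3.5 -0.1 13.8]
up 5.72 [0.4757 0.0839 0.1096] [-0.4  0.2 -1.2]
behind 6.61 [ 0.5405 -0.0065  0.1095] [-0.9 -0.2 -1. ]
```

View pics/w2.png

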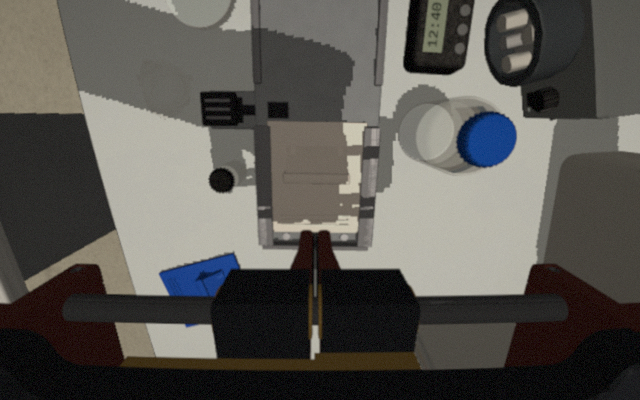

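The tab bottomed at a tip height of 62.1 mm, so it is fully in. In the view the fingertips at (315,235) are centred behind the step at (283–347, 178). Now the push.

```bash
python3 - <<'E'
from h import *
def st(n):
    o=robot.get_obs(); p=o["eef_pos"]; u=p[:2]-O
    print(n,round(o["time_s"],2),"unit",np.round([u@(W(1,0)-O),u@(W(0,1)-O)],4),round(p[2]-.182,4),np.round(o["contact_force"],1))
z=.0597+.182
print(robot.move_straight([*W(-.0965,0),z],max_speed=.05,guard=8)); st("down")
print(robot.move_straight([*W(-.06,0),z],max_speed=.03,guard=12)); st("p1")
for x in (-.02,.02,.056):
    g=robot.move_straight([*W(x,0),z],max_speed=.04,guard=20); st("p%g %s"%(x,g))
    if g: break
E
```

```text
False
down 7.82 unit [-0.0965 -0.0002] 0.06 [-0.6  0.5 -1. ]
False
p1 9.18 unit [-0.06 -0.  ] 0.0597 [ 0.9 -0.9 -1.4]
p-0.02 False 10.33 unit [-0.0198  0.    ] 0.0597 [ 0.2 -0.5  0.2]
p0.02 False 11.48 unit [0.0203 0.0001] 0.0596 [-0.7  0.  -0.6]
p0.056 False 12.53 unit [ 0.0561 -0.    ] 0.0598 [-0.5 -0.3  0.4]
```

```bash
python3 - <<'E'
from h import *
z=.0597+.182
robot.move_straight([*W(.04,0),z],max_speed=.05)
robot.move_straight([*W(.04,0),.16+.182])
robot.move_straight([*W(-.06,0.0),.25+.182],max_speed=.25)
o=robot.get_obs();c=robot.calibration("wrist");im=robot.camera("wrist");t=robot.camera("top")
import pickle;pickle.dump(c,open("w3.pkl","wb"));print(o["time_s"])
a=cv2.resize(im[20:260,200:480],None,fx=2.4,fy=2.4,interpolation=cv2.INTER_CUBIC)
cv2.imwrite("pics/w3.png",a);cv2.imwrite("pics/t3.png",t)
E
```

```text
14.5083
```

View pics/w3.png

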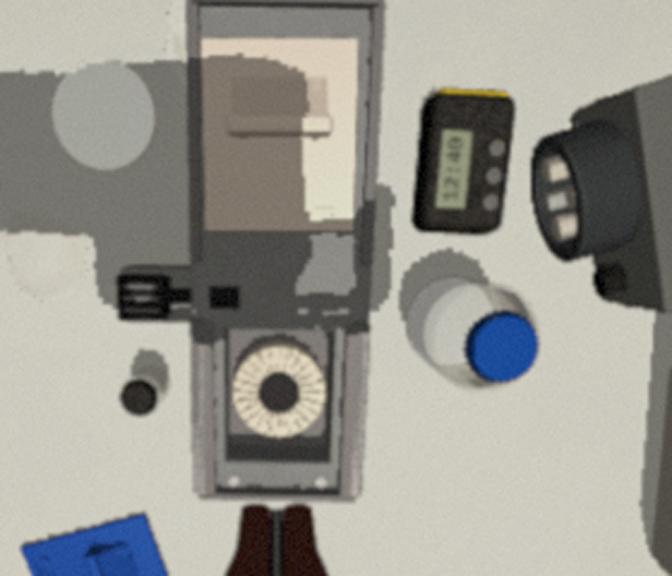

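The cover lies flat on the shelf, at crop (200–358, 38–231). The filter at (278,390) is fully exposed. One numeric check, including the bystanders, then hand in.

```bash
python3 - <<'E'
from h import *; import pickle
c=pickle.load(open("w3.pkl","rb"))
ux=W(1,0)-O;uy=W(0,1)-O
for x,y in((201,38),(358,38),(204,231),(356,231)):
    p=at(c,200+x/2.4,20+y/2.4,.055)[:2]-O; print((p@ux).round(4),(p@uy).round(4))
a,b=cv2.imread("pics/top0.png"),cv2.imread("pics/t3.png")
ct=robot.calibration("top")
for n,(x0,y0,x1,y1) in dict(timer=(268,151,296,171),beaker=(194,214,218,238),tip_box=(382,208,424,238),marker=(435,210,458,252)).items():
    print(n,cv2.absdiff(a[y0:y1,x0:x1],b[y0:y1,x0:x1]).mean().round(1))
if True:
    robot.sign_off(); print(robot.get_obs()["time_s"])
E
```

```text
0.1132 0.0357
0.1132 -0.0396
0.0235 0.0366
0.0236 -0.0413
timer 27.1
beaker 5.6
tip_box 6.3
marker 6.0
the job is handed in; nothing more can be done
the job is handed in; nothing more can be done
```

The filter unit is open and the job is handed in. At the last reading before hand-in, the clock was at 14.5 s of the 42 s allowed.

- **Snap tab:** I pressed it with the closed fingertips until it stopped. The tips read 62.1 mm above the bench, which matches the 62 mm given for fully in.
- **Cover:** I pushed it by the face of its raised step, with no noticeable resistance, then drew the fingers back and up clear of it. In the last wrist picture it lies flat and square on the shelf, with the filter fully exposed. Its edges measured at unit x = +23.5 to +113 mm, so its origin is at about +68 mm. That is past the +30 mm needed and short of the stop.
- **Bystanders:** I saw no unexpected contact force.
    - **Beaker, tip box and marker:** the before-and-after comparison of the top picture showed only small differences.
    - **Timer:** its patch did change a lot (27 against about 6 for the others). I put this down to the arm or its shadow being over it, but did not look at that second top picture. In the wrist picture the timer sits undisturbed, and no part of the gripper was sent near its height.
    - **Vial, petri dish and bottle:** I judged these only by eye, from the wrist pictures.
- **Measurement accuracy:** the top and wrist cameras disagreed by about 3 mm, and by 6 mm on the tab. That was small enough not to matter for pressing or pushing.

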